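# Set a proofing cabinet's unmarked mist-feed valve by clicks and shut the door

## Robot

A 6-joint arm with a two-finger parallel gripper is mounted at the origin on the work surface. World frame = base frame: x ahead of the robot, y to its left, z up, the work surface at z = 0. Lengths are in m, angles in rad, forces in N, time in s.
With the tool pointing down it reaches from about 0.375 to 0.9 m from the base axis. Payload 3.1 kg.
Tool frame: the origin (TCP) lies between the finger pads; the fingertips stand 17 mm ahead of it and the grasp point (between the pads) lies 2 mm behind it (robot.nose_length is the distance from the TCP to the fingertips, in m); z points along the fingers, y is the line along which they close (so a half turn about z gives the same grasp; the last joint's range is limited). The gripper opens to 87 mm and grips with 3 to 60 N. Pads are 19 mm wide; open, the fingers measure 117 mm over their backs; the gripper's body (75 mm by 190 mm) begins 51 mm behind the grasp point.
Start: joints at [1.022, 0.527, 1.433, -0, 1.181, -0.178], TCP at [0.226, 0.583, 0.24] pointing down, gripper open.
Joint ranges: [-3.08, 3.08], [-0.75, 2.2], [0.22, 2.44], [-1.43, 4.57], [0, 2.65], [-2.85, 2.85]. Speed limits (rad/s): [2.79, 2.79, 3.14, 3.14, 3.14, 3.14].

## Interface

Orientations are given as a unit quaternion [x, y, z, w].
In Python, from rig import robot, cams gives the robot as it stands.
- The arm moves only by the shell command python3 -m pendant 'ROWS' [FORCE]. ROWS is JSON, a list of rows, each an object with "jaw": the opening, from 0 (shut) to 1 (fully open); "linear": the shift along the tool's x, y, z in cm, a list of three; "twist": the turn about the tool's z in degrees. A call has 1 to 12 rows; each row shifts and turns the commanded pose from where the row before left it, along the tool's axes as they then stand; what a row does not reach is not made up. A row lasts 1/12 s, in which the tool goes at most 41.7 mm and 7.16 degrees, less where a joint would pass 70% of its speed; a pose out of reach is approached as far as the arm can. A call is refused whole if a number of a shift passes 4.17 or a number of a turn 7.16, either way. A call with a gripper value outside its range is refused whole. The fingers move at their own pace and stop on an object; FORCE is the grip in N (left out, the last holds). Time passes only in rows, so rows that do not move let the fingers close. It gives the time, the measured TCP pose, the force, the opening and the grip force at its end, in the units of the state.
- robot.get_obs(): the state, without advancing time (a new reading comes with each control period).
- cams.camera(name): name is "scene" or "top"; returns a dict with "color" (480x640x3 uint8, blue, green, red), "depth" (480x640 float32, m along the optical axis (not along the pixel's ray), 0 where there is no reading), "fov_y" (degrees; the focal length in pixels is half the picture's height over the tangent of half this angle, whatever the lens; pixels are square), "cx", "cy" (the principal point, pixels), "k1" (the pictures are not rectified: a ray, as slopes to the right and down, at radius r is drawn at 1 + k1 r^2 times it, then the intrinsics apply), "view" (4x4, takes a point from world to camera coordinates). Camera axes: x right, y down, z forward; pixel columns grow to the right and rows downward; lengths in m; the calibration is good to about 2 mm. A picture is of the moment at which its call begins.
- robot.hand_in(): hands the job in; it is judged then, once.
The state is a dict: "time": time; "q": joint angles; "joint_velocities": joint speeds; "joint_torque": joint torques, N m; "position": TCP position; "tool_rot": TCP orientation; "ft_force": force on the tool from outside, world axes, zero at the start; "moment": the same for the moment, N m; "grip_width": finger opening in m; "grip_force": force on a finger pad.
Only numpy, scipy, OpenCV 4.12 (cv2) and the standard library are available. Lean on these libraries where they do the work, as an engineer would, in place of code of your own. Each camera call takes 0.05 s, during which the arm holds its last target. There are 200 camera calls.

## Task

Set the mist feed on the proofing cabinet and close it up: turn the plain black knob on the cabinet's roof gently clockwise until it comes up against its end stop, without forcing the needle into its seat, then open it exactly four clicks anticlockwise and let go. Swing the clear door fully shut with a light push, and leave the ramekin, dish, scraper and spoon where they are.

Things in the scene. Friction and masses are not known exactly. Their poses are not given: they have to be found in the camera images.
- knob_grip (a point): middle of the black valve knob on its vertical axis, at the height to grip it. The knob is a plain square block with rounded corners and no mark, 30 by 30 mm (42 mm over the corners) and 26 mm high; this point is 14 mm above its underside, 12 mm below its flat top, 34 mm above the cabinet's roof. It turns with the knob: x and y are square to its four side faces, z is up
- click_head (a point): the valve's brass flange, 48 mm across and 10 mm high, on the knob's axis, 5 mm above the roof; a neck 20 mm across joins it to the knob. It was screwed in at any angle. Inside, a sprung ball in a star wheel gives the knob 18 resting places a turn, 20 degrees apart. Leaving one takes under 0.12 N m; past half-way it draws on into the next. Seen from above clockwise closes, anticlockwise opens
- needle (a joint): height of the needle off its seat, m, hidden inside and moved by the knob's fine thread: 0 at the clockwise end stop, itself a resting place (click nought); 0.028 mm a click (four clicks: 0.111 mm); starts 2 to 5 clicks open of 9. Below 0 it is forced into its soft seat: torque climbs 2 N m per rad of knob, the seat is spoilt at -0.0195 mm (0.45 N m). The reading's noise is far coarser than a click
- door (a joint): opening angle of the cabinet's clear acrylic door, rad: 0 fully shut against the frame; it opens away from the cabinet, starts ajar at 0.35 to 0.65 and stays where it is left (stiff hinge, about 0.12 N m)
- door_hinge (a point): on the door's vertical hinge axis, level with the door's top edge. The door is a sheet 290 mm wide, 150 high, 5 thick, hung on the cabinet side away from the robot. The axes turn with the door: y level along the door from hinge to free edge, x at right angles to the sheet from its outer face inwards (the way to push it shut), z up
- door_edge (a point): top corner of the door's free edge, on its outer face, 290 mm from the hinge axis, axes as at the hinge. A small steel pull knob, 22 mm across, stands 22 mm out of the outer face 35 mm from this edge and 85 mm below the door's top edge; the rest of the outer face is plain
- cabinet: the proofing cabinet, fixed to the sill: white heater base, clear acrylic walls and roof, 260 mm deep, 300 wide, 211 high. The origin lies under its middle; x points from the door side to the back, z up. The door's top edge is 7 mm below the roof's top. The knob stands on the roof 75 to 95 mm behind the door side. A reservoir 72 mm across and 67 high stands on the roof at x 65, y 75 mm
- ramekin_mid (a point): centre, half-way up, of the small glass ramekin that stands on the cabinet's roof, 72 mm across, 42 mm high
- dish_mid (a point): centre, half-way up, of the white ceramic dish of pie weights on the sill, 124 mm across, 45 mm high
- scraper_mid (a point): centre of the stainless bench scraper lying on the sill, 88 by 150 mm, 18 mm high at its rolled handle
- spoon_mid (a point): middle of the wooden spoon lying on the sill, 260 mm long, about 20 mm high, along its x axis

How it is judged:
By the outcome, as a careful person would: the job done as asked, in the order asked, and still so for the second after the job is handed in, with the robot touching nothing.
It also fails if it takes over 72 s, if anything falls off the work surface, if the arm or the gripper's body presses on something with over 40 N, if the wrist force passes 120 N, or if a joint passes its speed limit or range.

## Working session

There is one attempt and no reset: what is moved stays moved. The work goes in short steps, Python scripts to look and compute and a shell command to move; the robot and the scene stay as the last step left them, time stands still between calls to the robot, and variables do not carry over. Pictures are saved under pics/ and viewed, at most 10 in all, crops included, and the job is handed in when it is done.

```bash
ls; mkdir -p pics; cat > h.py <<'E'
import numpy as np, cv2
from rig import robot, cams
def K(c):
    f=240/np.tan(np.radians(c["fov_y"])/2); return f,c["cx"],c["cy"],c["k1"]
def ray(c,u,v):
    f,cx,cy,k=K(c); d=np.array([[[(u-cx)/f,(v-cy)/f]]],float)
    p=cv2.undistortPoints(d,np.eye(3),np.array([k,0,0,0,0.]))[0,0]
    V=np.array(c["view"]); R=V[:3,:3]; o=-R.T@V[:3,3]; return o,R.T@np.array([p[0],p[1],1])
def onz(c,u,v,z):
    o,d=ray(c,u,v); return o+d*(z-o[2])/d[2]
def depthpt(c,u,v):
    o,d=ray(c,u,v); return o+d*c["depth"][int(v),int(u)]
def proj(c,P):
    f,cx,cy,k=K(c);V=np.array(c["view"]);q=V[:3,:3]@np.array(P)+V[:3,3];a=q[:2]/q[2];a=a*(1+k*(a@a));return a*f+[cx,cy]
E
python3 - <<'E'
from h import *
for n in("scene","top"):
    c=cams.camera(n); cv2.imwrite(f"pics/{n}0.png",c["color"]); print(n,K(c),np.round(c["view"],3).tolist())
print(robot.get_obs())
E
```

```text
pics
scene (np.float64(454.03698325441775), 321.4530461283361, 237.09288865725796, -0.01554466881070281) [[0.56, 0.829, -0.017, -0.232], [0.671, -0.465, -0.578, -0.347], [-0.487, 0.312, -0.816, 1.4], [0.0, 0.0, 0.0, 1.0]]
top (np.float64(546.8845586010755), 321.79088699908823, 238.93889494598025, -0.1422395671913657) [[-0.006, -1.0, -0.007, -0.102], [-0.996, 0.007, -0.092, 0.624], [0.092, 0.006, -0.996, 1.376], [0.0, 0.0, 0.0, 1.0]]
{'time': 0.1, 'q': array([ 1.02150919e+00,  5.28385641e-01,  1.43376179e+00,  8.51948799e-06,
        1.18137916e+00, -1.78479269e-01]), 'joint_velocities': array([ 0.00025452, -0.00190275, -0.00461354,  0.00077135, -0.00055733,
        0.00085956]), 'joint_torque': array([-4.91424216e-04, -4.40985525e+01, -1.77150893e+01,  6.34251977e-02,
        5.33650559e-02, -5.44025318e-05]), 'position': array([0.22611276, 0.58200566, 0.23866574]), 'tool_rot': array([ 1.84345067e-01,  9.82861110e-01, -9.02250836e-04, -3.47830938e-04]), 'ft_force': array([ 0.5440672 , -0.56626394, -0.15190169]), 'moment': array([ 0.01983767, -0.01853873,  0.02643921]), 'grip_force': 0.0, 'grip_width': 0.08700523586393845}
```

View pics/scene0.png

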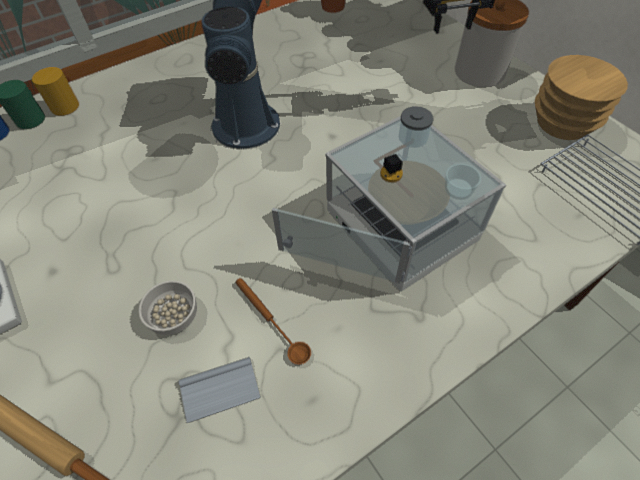

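View pics/top0.png

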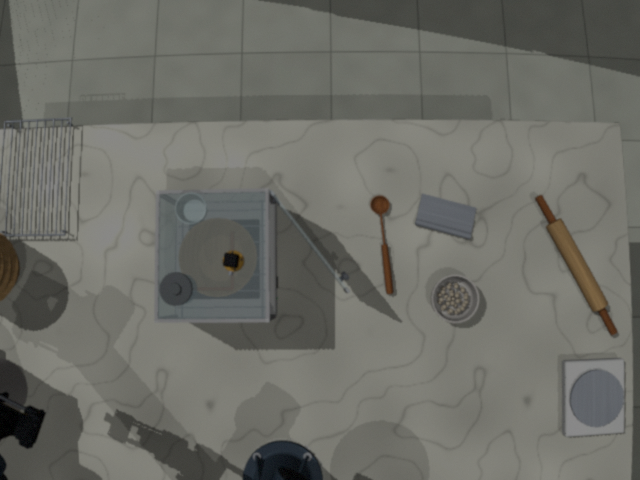

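The scene view shows the knob at about (393,163) and the door's free top corner at (276,211). In the top view the knob is at (231,261), the hinge at about (275,195) and the door's free edge near (348,288). The ramekin is at (190,208) and the reservoir at (176,289).

```bash
python3 - <<'E'
from h import *
C={n:cams.camera(n) for n in("scene","top")}
for n,(u,v) in {"top":(231,261),"scene":(393,163)}.items():
    c=C[n]; im=c["color"]; m=((im.max(2)<50)*255).astype(np.uint8); w=np.zeros_like(m); w[v-22:v+22,u-22:u+22]=255; m&=w
    cs,_=cv2.findContours(m,0,1); k=max(cs,key=cv2.contourArea); M=cv2.moments(k); uv=M["m10"]/M["m00"],M["m01"]/M["m00"]
    print(n,uv,cv2.contourArea(k),cv2.minAreaRect(k), onz(c,*uv,.257), onz(c,*uv,.245))
    if n=="top":
        b=cv2.boxPoints(cv2.minAreaRect(k)); B=np.array([onz(c,*p,.257)[:2] for p in b]); e=np.diff(np.vstack([B,B[:1]]),axis=0); print(np.hypot(*e.T),np.degrees(np.arctan2(e[:,1],e[:,0])))
c=C["top"]
for p in [(160,192),(275,192),(276,321),(156,321)]: print("roof",p,onz(c,*p,.211))
print("ram",onz(c,190,208,.24),"edge top",onz(c,350,290,.204), "edge scene",onz(C["scene"],276,211,.204))
cv2.imwrite("pics/a.png",np.hstack([cv2.resize(C["top"]["color"][180:340,150:370][:, :],None,fx=2.5,fy=2.5,interpolation=2)]))
s=cv2.resize(C["scene"]["color"][100:290,250:520],None,fx=2.9,fy=2.9,interpolation=2); cv2.imwrite("pics/b.png",s)
E
```

```text
top (230.8938492063492, 259.8561507936508) 168.0 ((230.59613037109375, 260.01922607421875), (14.904828071594238, 14.316478729248047), 11.309932708740234) [0.55799085 0.08872592 0.257     ] [0.55865096 0.09080657 0.245     ]
[0.03081171 0.03246185 0.03075249 0.03240318] [ -10.94440278 -101.51418354  168.94728666   78.58959825]
scene (392.35486265775796, 163.68002969561988) 224.5 ((392.50006103515625, 163.49996948242188), (16.54690170288086, 17.441329956054688), 63.43495178222656) [0.56780376 0.07940225 0.257     ] [0.5593967  0.08795015 0.245     ]
roof (160, 192) [0.71642245 0.26246007 0.211     ]
roof (275, 192) [ 0.71320386 -0.00194067  0.211     ]
roof (276, 321) [ 0.42448645 -0.00443783  0.211     ]
roof (156, 321) [0.42374205 0.26624055 0.211     ]
ram [0.67420268 0.18432073 0.24      ] edge top [ 0.49205068 -0.1690007   0.204     ] edge scene [ 0.49840606 -0.16522825  0.204     ]
```

View pics/a.png

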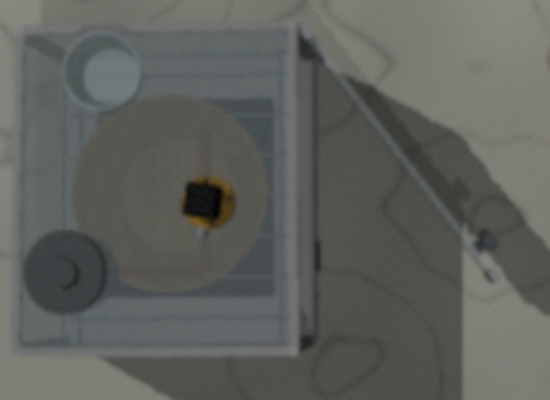

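View pics/b.png

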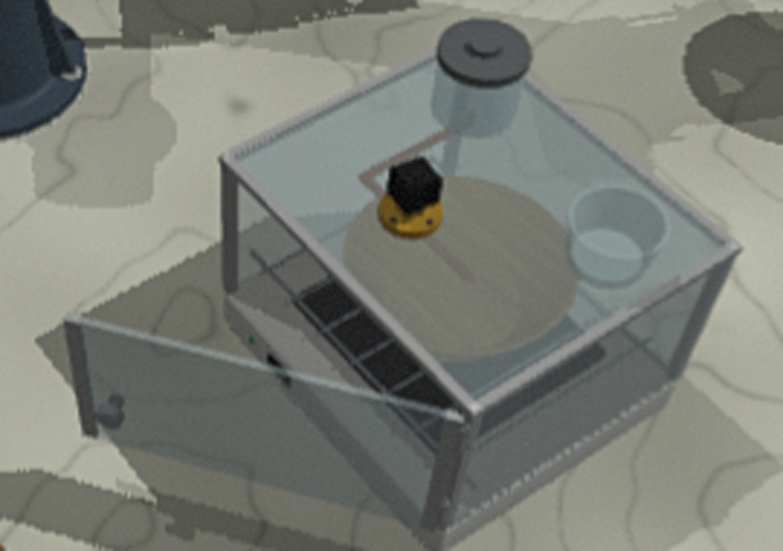

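The knob is near (0.559, 0.089), with its faces at about 79°/-11°. I'll lift the arm, cross to above the knob, then twist to line up.

```bash
python3 -m pendant '[{"jaw":0.8,"linear":[0,0,-3.75],"twist":0},{"jaw":0.8,"linear":[0,0,-3.75],"twist":0},{"jaw":0.8,"linear":[0,0,-3.75],"twist":0},{"jaw":0.8,"linear":[0,0,-3.75],"twist":0},{"jaw":0.8,"linear":[-3.05,-2.12,0],"twist":0},{"jaw":0.8,"linear":[-3.05,-2.12,0],"twist":0},{"jaw":0.8,"linear":[-3.05,-2.12,0],"twist":0},{"jaw":0.8,"linear":[-3.05,-2.12,0],"twist":0},{"jaw":0.8,"linear":[-3.05,-2.12,0],"twist":0},{"jaw":0.8,"linear":[-3.05,-2.12,0],"twist":0},{"jaw":0.8,"linear":[-3.05,-2.12,0],"twist":0},{"jaw":0.8,"linear":[-3.05,-2.12,0],"twist":0}]'
python3 -m pendant '[{"jaw":0.8,"linear":[-3.05,-2.12,0],"twist":0},{"jaw":0.8,"linear":[-3.05,-2.12,0],"twist":0},{"jaw":0.8,"linear":[-3.05,-2.12,0],"twist":0},{"jaw":0.8,"linear":[-3.05,-2.12,0],"twist":0},{"jaw":0.8,"linear":[-3.05,-2.12,0],"twist":0},{"jaw":0.8,"linear":[-3.05,-2.12,0],"twist":0},{"jaw":0.8,"linear":[-3.05,-2.12,0],"twist":0},{"jaw":0.8,"linear":[-3.05,-2.12,0],"twist":0},{"jaw":0.8,"linear":[0,0,0],"twist":-5},{"jaw":0.8,"linear":[0,0,0],"twist":-5},{"jaw":0.8,"linear":[0,0,0],"twist":0}]'
cat >> h.py <<'E'
def status(target=None):
    o=robot.get_obs(); from scipy.spatial.transform import Rotation as R
    r=R.from_quat(o["tool_rot"]); y=r.apply([0,1,0]); print("t %.2f"%o["time"],"pos",o["position"].round(4),"yaw %.2f"%np.degrees(np.arctan2(y[1],y[0])),"q6 %.2f"%o["q"][5],"F",o["ft_force"].round(2),"M",o["moment"].round(3),"w %.4f gf %.1f"%(o["grip_width"],o["grip_force"]),"z",r.apply([0,0,1]).round(3))
    if target is not None: print("tool shift cm",(100*r.inv().apply(np.array(target)-o["position"])).round(2))
E
python3 -c "
from h import *
status([.559,.0885,.29])"
```

```text
time: 1.2
position: [0.3928, 0.3344, 0.3895]
tool_rot: [0.184, 0.983, -0.0, -0.0]
ft_force: [0.3, -0.4, 0.4]
grip_width: 0.0695
grip_force: 0.0
time: 2.12
position: [0.5585, 0.0886, 0.389]
tool_rot: [0.098, 0.995, -0.0, -0.001]
ft_force: [0.7, 0.8, 0.4]
grip_width: 0.0694
grip_force: 0.0
t 2.12 pos [0.5585 0.0886 0.389 ] yaw 78.73 q6 -1.41 F [0.67 0.83 0.43] M [ 0.061  0.045 -0.064] w 0.0694 gf 0.0 z [-0.001  0.    -1.   ]
tool shift cm [-0.06  0.    9.9 ]
```

```bash
python3 -m pendant '[{"jaw":0.7,"linear":[-0.05,0,3.5],"twist":0},{"jaw":0.7,"linear":[0,0,3.5],"twist":0},{"jaw":0.7,"linear":[0,0,2],"twist":0},{"jaw":0.7,"linear":[0,0,2],"twist":0},{"jaw":0.7,"linear":[0,0,1.5],"twist":0},{"jaw":0.7,"linear":[0,0,1],"twist":0},{"jaw":0.7,"linear":[0,0,0.9],"twist":0},{"jaw":0.7,"linear":[0,0,0],"twist":0}]'
python3 - <<'E'
from h import *
status([.559,.0885,.244])
c=cams.camera("scene");cv2.imwrite("pics/c.png",cv2.resize(c["color"][80:240,290:490],None,fx=3.5,fy=3.5,interpolation=2))
E
```

```text
time: 2.78
position: [0.5579, 0.0897, 0.244]
tool_rot: [0.098, 0.995, -0.0, -0.002]
ft_force: [-0.6, 0.2, 0.4]
grip_width: 0.0609
grip_force: 0.0
t 2.78 pos [0.5579 0.0897 0.244 ] yaw 78.73 q6 -1.41 F [-0.61  0.2   0.4 ] M [ 0.021 -0.007  0.042] w 0.0609 gf 0.0 z [-0.003  0.    -1.   ]
tool shift cm [-0.14 -0.1  -0.  ]
```

View pics/c.png

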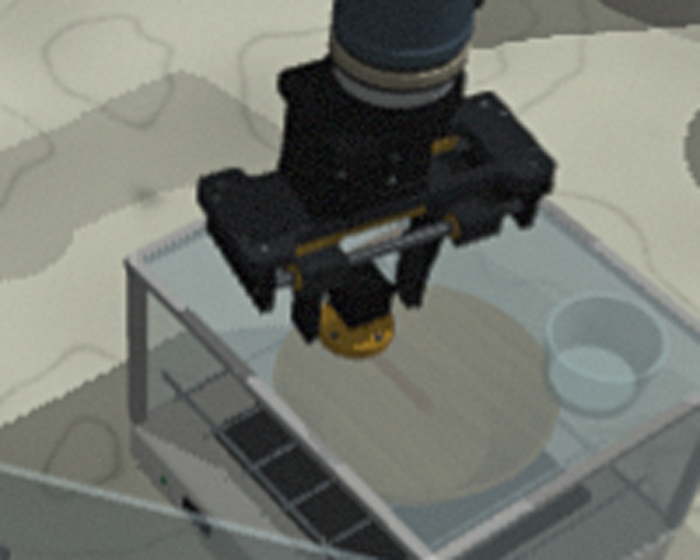

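The fingers straddle the knob, and I can see the brass flange below them at about (357,335). Next is a light close, using the wrist force to show the centring error.

```bash
python3 -m pendant '[{"jaw":0.42,"linear":[-0.1,-0.1,0],"twist":0},{"jaw":0.42,"linear":[0,0,0],"twist":0},{"jaw":0.42,"linear":[0,0,0],"twist":0}]' 5; python3 -c "
from h import *
status()"
python3 -m pendant '[{"jaw":0.25,"linear":[0,0,0],"twist":0},{"jaw":0.25,"linear":[0,0,0],"twist":0},{"jaw":0.25,"linear":[0,0,0],"twist":0},{"jaw":0.25,"linear":[0,0,0],"twist":0}]' 5; python3 -c "
from h import *
status()"
```

```text
time: 3.08
position: [0.5603, 0.0882, 0.2466]
tool_rot: [0.098, 0.995, 0.0, 0.001]
ft_force: [0.3, 0.6, -1.2]
grip_width: 0.0478
grip_force: 0.0
t 3.08 pos [0.5603 0.0882 0.2466] yaw 78.74 q6 -1.42 F [ 0.27  0.56 -1.24] M [0.054 0.025 0.036] w 0.0478 gf 0.0 z [ 0.002 -0.    -1.   ]
time: 3.42
position: [0.5605, 0.0901, 0.2461]
tool_rot: [0.098, 0.995, 0.002, 0.001]
ft_force: [1.0, 5.0, 0.1]
grip_width: 0.0309
grip_force: 4.9
t 3.42 pos [0.5605 0.0901 0.2461] yaw 78.72 q6 -1.42 F [1.04 5.02 0.14] M [ 0.87  -0.217  0.062] w 0.0309 gf 4.9 z [ 0.003  0.004 -1.   ]
```

```bash
python3 -m pendant '[{"jaw":0.25,"linear":[0,0.1,0],"twist":0},{"jaw":0.25,"linear":[0,0.1,0],"twist":0},{"jaw":0.25,"linear":[0,0,0],"twist":0},{"jaw":0.25,"linear":[0,0,0],"twist":0}]' 5; python3 -c "
from h import *
status()"
python3 -m pendant '[{"jaw":0.2,"linear":[0,0,0],"twist":0},{"jaw":0.2,"linear":[0,0,0],"twist":0},{"jaw":0.2,"linear":[0,0,0],"twist":0}]' 20; python3 -c "
from h import *
status()"
```

```text
time: 3.75
position: [0.5605, 0.0901, 0.246]
tool_rot: [0.098, 0.995, -0.0, 0.001]
ft_force: [1.9, 1.6, 2.6]
grip_width: 0.0302
grip_force: 4.9
t 3.75 pos [0.5605 0.0901 0.246 ] yaw 78.76 q6 -1.41 F [1.9  1.62 2.55] M [ 0.216 -0.208  0.035] w 0.0302 gf 4.9 z [ 0.001 -0.    -1.   ]
time: 4.0
position: [0.5606, 0.0902, 0.2461]
tool_rot: [0.098, 0.995, 0.0, 0.001]
ft_force: [1.8, 1.7, 3.8]
grip_width: 0.0304
grip_force: 20.0
t 4.00 pos [0.5606 0.0902 0.2461] yaw 78.74 q6 -1.41 F [1.83 1.73 3.85] M [ 0.223 -0.236  0.007] w 0.0304 gf 20.0 z [ 0.002  0.    -1.   ]
```

```bash
python3 -m pendant '[{"jaw":0.2,"linear":[0,0,0],"twist":2.5},{"jaw":0.2,"linear":[0,0,0],"twist":2.5},{"jaw":0.2,"linear":[0,0,0],"twist":0},{"jaw":0.2,"linear":[0,0,0],"twist":0}]'  >/dev/null; python3 -c "
from h import *
status()"
python3 -m pendant '[{"jaw":0.2,"linear":[0,0,0],"twist":5},{"jaw":0.2,"linear":[0,0,0],"twist":5},{"jaw":0.2,"linear":[0,0,0],"twist":5},{"jaw":0.2,"linear":[0,0,0],"twist":0},{"jaw":0.2,"linear":[0,0,0],"twist":0}]' >/dev/null; python3 -c "
from h import *
status()"
python3 -m pendant '[{"jaw":0.2,"linear":[0,0,0],"twist":2.5},{"jaw":0.2,"linear":[0,0,0],"twist":2.5},{"jaw":0.2,"linear":[0,0,0],"twist":0},{"jaw":0.2,"linear":[0,0,0],"twist":0}]' >/dev/null;  python3 -c "
from h import *
status()"
```

```text
t 4.33 pos [0.5605 0.09   0.246 ] yaw 73.81 q6 -1.33 F [ 1.08 -0.46  5.89] M [ 0.041 -0.356 -0.043] w 0.0301 gf 20.0 z [ 0.001 -0.    -1.   ]
t 4.75 pos [0.5603 0.0894 0.246 ] yaw 58.83 q6 -1.06 F [ 0.59 -1.02  4.65] M [-0.193 -0.084 -0.029] w 0.0301 gf 20.0 z [ 0.001 -0.002 -1.   ]
t 5.08 pos [0.5602 0.0892 0.246 ] yaw 53.82 q6 -0.98 F [-0.15 -2.39  5.84] M [-0.353 -0.201 -0.061] w 0.0302 gf 20.0 z [ 0.    -0.002 -1.   ]
```

```bash
sed -i 's/    if target is not None: p/    print("tau",o["joint_torque"].round(4))\n    if target is not None: p/' h.py
cat > avg.py <<'E'
from h import *
from scipy.spatial.transform import Rotation as R
import sys
mz=[];ys=[];t6=[]
for i in range(8):
    cams.camera("top"); o=robot.get_obs(); mz.append(o["moment"][2]); t6.append(o["joint_torque"][5]); y=R.from_quat(o["tool_rot"]).apply([0,1,0]); ys.append(np.degrees(np.arctan2(y[1],y[0])))
print("t %.2f yaw %.2f Mz %.3f +- %.3f tau6 %.4f +- %.4f w %.4f"%(o["time"],np.mean(ys),np.mean(mz),np.std(mz)/8**.5,np.mean(t6),np.std(t6)/8**.5,o["grip_width"]),"F",o["ft_force"].round(1))
E
python3 avg.py
python3 -m pendant '[{"jaw":0.2,"linear":[0,0,0],"twist":5},{"jaw":0.2,"linear":[0,0,0],"twist":0}]'  >/dev/null; python3 avg.py
python3 -m pendant '[{"jaw":0.2,"linear":[0,0,0],"twist":5},{"jaw":0.2,"linear":[0,0,0],"twist":0}]'  >/dev/null; python3 avg.py
```

```text
t 5.48 yaw 53.83 Mz -0.034 +- 0.011 tau6 -0.0147 +- 0.0016 w 0.0303 F [ 0.7 -2.1  5.1]
t 6.05 yaw 48.81 Mz -0.083 +- 0.015 tau6 -0.0578 +- 0.0126 w 0.0301 F [ 0.5 -2.   5.6]
t 6.62 yaw 43.88 Mz 0.163 +- 0.008 tau6 0.1765 +- 0.0121 w 0.0299 F [-0.5 -2.9  6.1]
```

```bash

python3 -m pendant '[{"jaw":0.2,"linear":[0,0,0],"twist":-2},{"jaw":0.2,"linear":[0,0,0],"twist":0}]'  >/dev/null; python3 avg.py
python3 -m pendant '[{"jaw":0.2,"linear":[0,0,0],"twist":-1.5},{"jaw":0.2,"linear":[0,0,0],"twist":0}]'  >/dev/null; python3 avg.py
python3 -m pendant '[{"jaw":0.2,"linear":[0,0,0],"twist":-3.5},{"jaw":0.2,"linear":[0,0,0],"twist":0}]'  >/dev/null; python3 avg.py
```

```text
t 7.18 yaw 45.86 Mz 0.085 +- 0.009 tau6 0.0660 +- 0.0050 w 0.0299 F [-1.  -1.9  4.8]
t 7.75 yaw 47.33 Mz -0.013 +- 0.009 tau6 -0.0204 +- 0.0038 w 0.0303 F [-0.3 -1.9  7. ]
t 8.32 yaw 50.80 Mz -0.164 +- 0.009 tau6 -0.1676 +- 0.0084 w 0.0300 F [-0.6 -2.3  5.5]
```

```bash

python3 -m pendant '[{"jaw":0.2,"linear":[0,0,0],"twist":5},{"jaw":0.2,"linear":[0,0,0],"twist":2.0},{"jaw":0.2,"linear":[0,0,0],"twist":0}]'  >/dev/null; python3 avg.py
python3 -m pendant '[{"jaw":0.2,"linear":[0,0,0],"twist":2},{"jaw":0.2,"linear":[0,0,0],"twist":0}]'  >/dev/null; python3 avg.py
```

```text
t 8.97 yaw 43.90 Mz 0.236 +- 0.006 tau6 0.2299 +- 0.0053 w 0.0299 F [-0.9 -1.2  5.3]
t 9.53 yaw 41.85 Mz 0.054 +- 0.011 tau6 0.0354 +- 0.0049 w 0.0300 F [-0.8 -2.4  5.2]
```

```bash

python3 avg.py
python3 -m pendant '[{"jaw":0.2,"linear":[0,0,0],"twist":2},{"jaw":0.2,"linear":[0,0,0],"twist":0}]'  >/dev/null; python3 avg.py
python3 -m pendant '[{"jaw":0.2,"linear":[0,0,0],"twist":2},{"jaw":0.2,"linear":[0,0,0],"twist":0}]'  >/dev/null; python3 avg.py
```

```text
t 9.93 yaw 41.85 Mz 0.003 +- 0.009 tau6 0.0292 +- 0.0000 w 0.0300 F [-0.5 -2.7  6.4]
t 10.50 yaw 39.85 Mz 0.027 +- 0.008 tau6 0.0356 +- 0.0049 w 0.0299 F [-0.6 -2.6  3.7]
t 11.07 yaw 37.84 Mz 0.006 +- 0.009 tau6 0.0123 +- 0.0052 w 0.0301 F [-0.2 -3.7  8.1]
```

```bash

python3 -m pendant '[{"jaw":0.2,"linear":[0,0,0],"twist":3},{"jaw":0.2,"linear":[0,0,0],"twist":0}]'  >/dev/null; python3 avg.py
python3 -m pendant '[{"jaw":0.2,"linear":[0,0,0],"twist":3},{"jaw":0.2,"linear":[0,0,0],"twist":0}]'  >/dev/null; python3 avg.py
python3 -m pendant '[{"jaw":0.2,"linear":[0,0,0],"twist":3},{"jaw":0.2,"linear":[0,0,0],"twist":0}]'  >/dev/null; python3 avg.py
python3 -m pendant '[{"jaw":0.2,"linear":[0,0,0],"twist":2},{"jaw":0.2,"linear":[0,0,0],"twist":0}]'  >/dev/null; python3 avg.py
```

```text
t 11.63 yaw 34.84 Mz -0.012 +- 0.010 tau6 -0.0094 +- 0.0075 w 0.0299 F [-0.8 -2.4  7.1]
t 12.20 yaw 31.83 Mz -0.035 +- 0.010 tau6 -0.0349 +- 0.0078 w 0.0299 F [-1.1 -2.6  5.7]
t 12.77 yaw 28.83 Mz -0.036 +- 0.005 tau6 -0.0401 +- 0.0079 w 0.0293 F [-1.4 -2.2  6. ]
t 13.33 yaw 26.85 Mz 0.030 +- 0.007 tau6 0.0435 +- 0.0050 w 0.0301 F [-1.7 -3.3  7. ]
```

```bash

python3 -m pendant '[{"jaw":0.2,"linear":[0,0,0],"twist":1.5},{"jaw":0.2,"linear":[0,0,0],"twist":0}]'  >/dev/null; python3 avg.py
python3 -m pendant '[{"jaw":0.2,"linear":[0,0,0],"twist":1.5},{"jaw":0.2,"linear":[0,0,0],"twist":0}]'  >/dev/null; python3 avg.py
```

```text
t 13.90 yaw 25.38 Mz 0.115 +- 0.010 tau6 0.1305 +- 0.0036 w 0.0300 F [-2.  -2.8  7.1]
t 14.47 yaw 23.87 Mz 0.071 +- 0.012 tau6 0.0820 +- 0.0040 w 0.0300 F [-2.  -3.3  7.6]
```

```bash

python3 -m pendant '[{"jaw":0.2,"linear":[0,0,0],"twist":1.5},{"jaw":0.2,"linear":[0,0,0],"twist":0}]'  >/dev/null; python3 avg.py
python3 -m pendant '[{"jaw":0.2,"linear":[0,0,0],"twist":1.5},{"jaw":0.2,"linear":[0,0,0],"twist":0}]'  >/dev/null; python3 avg.py
```

```text
t 15.03 yaw 22.36 Mz 0.054 +- 0.009 tau6 0.0513 +- 0.0038 w 0.0301 F [-2.  -2.9  6.8]
t 15.60 yaw 20.85 Mz 0.024 +- 0.011 tau6 0.0233 +- 0.0037 w 0.0298 F [-1.6 -3.   8.2]
```

```bash

python3 -m pendant '[{"jaw":0.2,"linear":[0,0,0],"twist":4},{"jaw":0.2,"linear":[0,0,0],"twist":4},{"jaw":0.2,"linear":[0,0,0],"twist":3},{"jaw":0.2,"linear":[0,0,0],"twist":0}]'  >/dev/null; python3 avg.py
python3 -m pendant '[{"jaw":0.2,"linear":[0,0,0],"twist":3},{"jaw":0.2,"linear":[0,0,0],"twist":0}]'  >/dev/null; python3 avg.py
python3 -m pendant '[{"jaw":0.2,"linear":[0,0,0],"twist":1.5},{"jaw":0.2,"linear":[0,0,0],"twist":0}]'  >/dev/null; python3 avg.py
```

```text
t 16.33 yaw 9.83 Mz -0.045 +- 0.006 tau6 -0.0468 +- 0.0085 w 0.0298 F [-2.4 -3.7  8.6]
t 16.90 yaw 6.86 Mz 0.029 +- 0.009 tau6 0.0429 +- 0.0076 w 0.0298 F [-1.9 -3.9  7.6]
t 17.47 yaw 5.38 Mz 0.136 +- 0.013 tau6 0.1274 +- 0.0037 w 0.0298 F [-3.4 -3.   8.1]
```

```bash

python3 -m pendant '[{"jaw":0.2,"linear":[0,0,0],"twist":1.5},{"jaw":0.2,"linear":[0,0,0],"twist":0}]'  >/dev/null; python3 avg.py
python3 -m pendant '[{"jaw":0.2,"linear":[0,0,0],"twist":1},{"jaw":0.2,"linear":[0,0,0],"twist":0}]'  >/dev/null; python3 avg.py
```

```text
t 18.03 yaw 3.90 Mz 0.199 +- 0.008 tau6 0.1993 +- 0.0036 w 0.0301 F [-2.6 -3.9  8.4]
t 18.60 yaw 2.86 Mz 0.062 +- 0.010 tau6 0.0529 +- 0.0026 w 0.0300 F [-2.8 -4.7  8.6]
```

```bash

python3 -m pendant '[{"jaw":0.2,"linear":[0,0,0],"twist":4},{"jaw":0.2,"linear":[0,0,0],"twist":4},{"jaw":0.2,"linear":[0,0,0],"twist":4},{"jaw":0.2,"linear":[0,0,0],"twist":0}]'  >/dev/null; python3 avg.py
python3 -m pendant '[{"jaw":0.2,"linear":[0,0,0],"twist":3},{"jaw":0.2,"linear":[0,0,0],"twist":0}]'  >/dev/null; python3 avg.py
python3 -m pendant '[{"jaw":0.2,"linear":[0,0,0],"twist":1.5},{"jaw":0.2,"linear":[0,0,0],"twist":0}]'  >/dev/null; python3 avg.py
python3 -m pendant '[{"jaw":0.2,"linear":[0,0,0],"twist":1},{"jaw":0.2,"linear":[0,0,0],"twist":0}]'  >/dev/null; python3 avg.py
```

```text
Traceback (most recent call last):
  File "avg.py", line 6, in <module>
    cams.camera("top"); o=robot.get_obs(); mz.append(o["moment"][2]); t6.append(o["joint_torque"][5]); y=R.from_quat(o["tool_rot"]).apply([0,1,0]); ys.append(np.degrees(np.arctan2(y[1],y[0])))
    ~~~~~~~~~~~^^^^^^^
ValueError: 200 camera calls are used up
Traceback (most recent call last):
  File "avg.py", line 6, in <module>
    cams.camera("top"); o=robot.get_obs(); mz.append(o["moment"][2]); t6.append(o["joint_torque"][5]); y=R.from_quat(o["tool_rot"]).apply([0,1,0]); ys.append(np.degrees(np.arctan2(y[1],y[0])))
    ~~~~~~~~~~~^^^^^^^
ValueError: 200 camera calls are used up
Traceback (most recent call last):
  File "avg.py", line 6, in <module>
    cams.camera("top"); o=robot.get_obs(); mz.append(o["moment"][2]); t6.append(o["joint_torque"][5]); y=R.from_quat(o["tool_rot"]).apply([0,1,0]); ys.append(np.degrees(np.arctan2(y[1],y[0])))
    ~~~~~~~~~~~^^^^^^^
ValueError: 200 camera calls are used up
Traceback (most recent call last):
  File "avg.py", line 6, in <module>
    cams.camera("top"); o=robot.get_obs(); mz.append(o["moment"][2]); t6.append(o["joint_torque"][5]); y=R.from_quat(o["tool_rot"]).apply([0,1,0]); ys.append(np.degrees(np.arctan2(y[1],y[0])))
    ~~~~~~~~~~~^^^^^^^
ValueError: 200 camera calls are used up
```

My averaging script used up all the camera calls, so from here I work by force and joint readings. First I check the state.

```bash
python3 -c "
from h import *
status()"
python3 -m pendant '[{"jaw":0.2,"linear":[0,0,0],"twist":0}]' >/dev/null; python3 -c "
from h import *
status()"
```

```text
t 19.58 pos [0.5577 0.0888 0.2459] yaw -14.63 q6 0.22 F [-5.08 -4.11  8.53] M [-0.57   0.74   0.208] w 0.0298 gf 20.0 z [-0.005 -0.003 -1.   ]
tau [  1.3789 -34.407  -16.499    1.0695  -1.1733   0.2703]
t 19.67 pos [0.5577 0.0888 0.2459] yaw -14.60 q6 0.22 F [-4.9  -3.76  8.5 ] M [-0.611  0.85   0.2  ] w 0.0296 gf 20.0 z [-0.005 -0.003 -1.   ]
tau [  1.3914 -34.4066 -16.4991   1.0691  -1.1743   0.1933]
```

```bash
for i in 1; do python3 -m pendant '[{"jaw":0.2,"linear":[0,0,0],"twist":1},{"jaw":0.2,"linear":[0,0,0],"twist":0}]' >/dev/null; python3 -c "
from h import *
status()"; done
python3 -m pendant '[{"jaw":0.2,"linear":[0,0,0],"twist":1},{"jaw":0.2,"linear":[0,0,0],"twist":0}]' >/dev/null; python3 -c "
from h import *
status()"
python3 -m pendant '[{"jaw":0.2,"linear":[0,0,0],"twist":0}]' >/dev/null; python3 -c "
from h import *
status()"
```

```text
t 19.83 pos [0.5577 0.0888 0.2459] yaw -15.60 q6 0.24 F [-4.24 -3.67  7.97] M [-0.617  0.775  0.274] w 0.0297 gf 20.0 z [-0.005 -0.004 -1.   ]
tau [  1.2833 -34.3892 -16.5127   1.102   -1.1956   0.3507]
t 20.00 pos [0.5576 0.0888 0.2459] yaw -16.63 q6 0.25 F [-4.42 -3.66 10.07] M [-0.666  0.826  0.181] w 0.0298 gf 20.0 z [-0.006 -0.003 -1.   ]
tau [  1.3111 -34.0958 -16.5281   1.0526  -1.2287   0.2652]
t 20.08 pos [0.5576 0.0888 0.2458] yaw -16.60 q6 0.25 F [-4.   -3.45  8.84] M [-0.615  0.793  0.181] w 0.0298 gf 20.0 z [-0.006 -0.003 -1.   ]
tau [  1.3882 -34.2952 -16.5344   1.0389  -1.2304   0.1954]
```

```bash
python3 -m pendant '[{"jaw":0.2,"linear":[0,0,0],"twist":1.2},{"jaw":0.2,"linear":[0,0,0],"twist":0}]' >/dev/null; python3 -c "
from h import *
status()"
python3 -m pendant '[{"jaw":0.2,"linear":[0,0,0],"twist":0}]' >/dev/null; python3 -c "
from h import *
status()"
```

```text
t 20.25 pos [0.5576 0.0888 0.2459] yaw -17.83 q6 0.27 F [-3.84 -3.78  8.42] M [-0.573  0.816  0.162] w 0.0299 gf 20.0 z [-0.006 -0.003 -1.   ]
tau [  1.3432 -34.3124 -16.5121   1.0316  -1.2693   0.3198]
t 20.33 pos [0.5576 0.0888 0.2459] yaw -17.79 q6 0.27 F [-4.89 -3.29 10.58] M [-0.605  0.778  0.162] w 0.0300 gf 20.0 z [-0.006 -0.003 -1.   ]
tau [  1.3215 -34.3836 -16.6091   1.0455  -1.2302   0.2309]
```

The torque keeps climbing past the rest at yaw -12.5° instead of dropping off, so that is the stop. Now I open 80°, to yaw about 67.5.

```bash
python3 -m pendant '[{"jaw":0.2,"linear":[0,0,0],"twist":-5},{"jaw":0.2,"linear":[0,0,0],"twist":-5},{"jaw":0.2,"linear":[0,0,0],"twist":-5},{"jaw":0.2,"linear":[0,0,0],"twist":-5},{"jaw":0.2,"linear":[0,0,0],"twist":-5},{"jaw":0.2,"linear":[0,0,0],"twist":-5},{"jaw":0.2,"linear":[0,0,0],"twist":-5},{"jaw":0.2,"linear":[0,0,0],"twist":-5},{"jaw":0.2,"linear":[0,0,0],"twist":-5},{"jaw":0.2,"linear":[0,0,0],"twist":0}]' >/dev/null; python3 -c "
from h import *
status()"
python3 -m pendant '[{"jaw":0.2,"linear":[0,0,0],"twist":-5},{"jaw":0.2,"linear":[0,0,0],"twist":-5},{"jaw":0.2,"linear":[0,0,0],"twist":-5},{"jaw":0.2,"linear":[0,0,0],"twist":-5},{"jaw":0.2,"linear":[0,0,0],"twist":-5},{"jaw":0.2,"linear":[0,0,0],"twist":-5},{"jaw":0.2,"linear":[0,0,0],"twist":-5},{"jaw":0.2,"linear":[0,0,0],"twist":-5},{"jaw":0.2,"linear":[0,0,0],"twist":0},{"jaw":0.2,"linear":[0,0,0],"twist":0}]' >/dev/null; python3 -c "
from h import *
status()"
python3 -m pendant '[{"jaw":0.2,"linear":[0,0,0],"twist":0}]' >/dev/null; python3 -c "
from h import *
status()"
```

```text
t 21.17 pos [0.559  0.089  0.2458] yaw 27.33 q6 -0.51 F [-1.53 -2.67  5.81] M [-0.566  0.345  0.007] w 0.0298 gf 20.0 z [-0.002 -0.003 -1.   ]
tau [  1.2328 -35.5194 -15.6982   0.816   -0.378   -0.3886]
t 22.00 pos [0.5598 0.0898 0.2459] yaw 67.16 q6 -1.21 F [0.42 0.15 4.61] M [-0.151 -0.02   0.093] w 0.0299 gf 20.0 z [-0.    -0.001 -1.   ]
tau [-3.89000e-02 -3.62008e+01 -1.51421e+01  1.66700e-01  1.28800e-01
  2.56000e-02]
t 22.08 pos [0.5598 0.0898 0.2459] yaw 67.15 q6 -1.21 F [1.13 0.77 5.6 ] M [-0.167  0.031  0.078] w 0.0294 gf 20.0 z [-0.    -0.001 -1.   ]
tau [-2.66000e-02 -3.61992e+01 -1.51423e+01  1.68700e-01  1.28500e-01
  6.29000e-02]
```

```bash
python3 -m pendant '[{"jaw":0.2,"linear":[0,0,0],"twist":-1.2},{"jaw":0.2,"linear":[0,0,0],"twist":0},{"jaw":0.2,"linear":[0,0,0],"twist":0}]' 5 >/dev/null; python3 -c "
from h import *
status()"
python3 -m pendant '[{"jaw":0.7,"linear":[0,0,0],"twist":0},{"jaw":0.7,"linear":[0,0,0],"twist":0},{"jaw":0.7,"linear":[0,0,0],"twist":0},{"jaw":0.7,"linear":[0,0,0],"twist":0},{"jaw":0.7,"linear":[0,0,0],"twist":0},{"jaw":0.7,"linear":[0,0,0],"twist":0}]' >/dev/null; python3 -c "
from h import *
status()"
```

```text
t 22.33 pos [0.5598 0.0899 0.2458] yaw 68.34 q6 -1.23 F [ 0.49 -0.14  4.93] M [-0.026 -0.04  -0.038] w 0.0300 gf 5.0 z [-0.    -0.001 -1.   ]
tau [ 2.18900e-01 -3.62182e+01 -1.51684e+01  5.61000e-02  1.28600e-01
 -2.83000e-02]
t 22.83 pos [0.5598 0.0902 0.2452] yaw 68.27 q6 -1.23 F [ 0.18  0.17 -0.03] M [-0.047 -0.01  -0.005] w 0.0587 gf 0.0 z [-0.001 -0.    -1.   ]
tau [-1.90000e-03 -3.91956e+01 -1.68022e+01 -9.20000e-03  9.15000e-02
 -1.20000e-03]
```

Knob released. Now I lift, go out past the door's outer side, turn the tool so its y lies along world x, and close the jaws.

```bash
python3 -m pendant '[{"jaw":0.7,"linear":[0,0,-1.5],"twist":0},{"jaw":0.7,"linear":[0,0,-3.5],"twist":0},{"jaw":0.7,"linear":[0,0,-3.5],"twist":0},{"jaw":0.7,"linear":[0,0,-3.5],"twist":0},{"jaw":0,"linear":[-1.36,-3.04,0],"twist":0},{"jaw":0,"linear":[-1.36,-3.04,0],"twist":0},{"jaw":0,"linear":[-1.36,-3.04,0],"twist":0},{"jaw":0,"linear":[-1.36,-3.04,0],"twist":0},{"jaw":0,"linear":[-1.36,-3.04,0],"twist":0},{"jaw":0,"linear":[-1.36,-3.04,0],"twist":0},{"jaw":0,"linear":[-1.36,-3.04,0],"twist":0},{"jaw":0,"linear":[-1.36,-3.04,0],"twist":0}]' >/dev/null
python3 -m pendant '[{"jaw":0,"linear":[0,0,0],"twist":6.8},{"jaw":0,"linear":[0,0,0],"twist":6.8},{"jaw":0,"linear":[0,0,0],"twist":6.8},{"jaw":0,"linear":[0,0,0],"twist":6.8},{"jaw":0,"linear":[0,0,0],"twist":6.8},{"jaw":0,"linear":[0,0,0],"twist":6.8},{"jaw":0,"linear":[0,0,0],"twist":6.8},{"jaw":0,"linear":[0,0,0],"twist":6.8},{"jaw":0,"linear":[0,0,0],"twist":6.8},{"jaw":0,"linear":[0,0,0],"twist":7},{"jaw":0,"linear":[0,0,0],"twist":0}]' >/dev/null
python3 -c "
from h import *
status([.571,-.176,.192])"
```

```text
t 24.75 pos [ 0.5708 -0.1759  0.3653] yaw -0.06 q6 -0.48 F [-0.63  0.42 -0.23] M [-0.008  0.046  0.027] w 0.0006 gf 0.0 z [-0.  0. -1.]
tau [-3.00000e-04 -3.97446e+01 -2.06339e+01  6.13000e-02  6.31000e-02
  7.10500e-01]
tool shift cm [-0.02  0.02 17.33]
```

```bash
python3 -m pendant '[{"jaw":0,"linear":[0,0,3],"twist":0},{"jaw":0,"linear":[0,0,3],"twist":0},{"jaw":0,"linear":[0,0,3],"twist":0},{"jaw":0,"linear":[0,0,2],"twist":0},{"jaw":0,"linear":[0,0,1.3],"twist":0},{"jaw":0,"linear":[0,0,0],"twist":0}]' >/dev/null;python3 -c "
from h import *
status()"
python3 -m pendant '[{"jaw":0,"linear":[0,0,1],"twist":0},{"jaw":0,"linear":[0,0,1],"twist":0},{"jaw":0,"linear":[0,0,1],"twist":0},{"jaw":0,"linear":[0,0,1],"twist":0},{"jaw":0,"linear":[0,0,1],"twist":0},{"jaw":0,"linear":[0,0,0],"twist":0}]' >/dev/null
python3 - <<'E'
from h import *
status()
h=np.array([.714,0])
for r in(.22,):
  for a in np.radians([37,30,24,18,12,6,3,0]):
    d=np.array([-np.cos(a),-np.sin(a)]);n=np.array([-d[1],d[0]]); p=h+r*d+n*(.010*np.cos(a)+.015*np.sin(a)); print(round(np.degrees(a)),p.round(4))
E
```

```text
t 25.25 pos [ 0.5689 -0.175   0.2389] yaw 0.23 q6 -0.49 F [-0.15  0.26 -0.05] M [-0.082  0.029 -0.018] w 0.0004 gf 0.0 z [-0.007  0.004 -1.   ]
tau [-6.46000e-02 -4.22590e+01 -1.77367e+01  5.22000e-02 -1.96800e-01
  4.00000e-04]
t 25.75 pos [ 0.5697 -0.1754  0.1902] yaw 0.06 q6 -0.49 F [-0.37  0.68  0.27] M [-0.097  0.078  0.01 ] w 0.0007 gf 0.0 z [-0.004  0.002 -1.   ]
tau [-7.88000e-02 -4.35479e+01 -1.62718e+01  4.96000e-02 -1.63600e-01
  1.30000e-03]
37 [ 0.5485 -0.146 ]
30 [ 0.5316 -0.124 ]
24 [ 0.5192 -0.1034]
18 [ 0.5091 -0.0814]
12 [ 0.5015 -0.0584]
6 [ 0.4964 -0.0344]
3 [ 0.4949 -0.0223]
0 [ 0.494 -0.01 ]
```

```bash
python3 -m pendant '[{"jaw":0,"linear":[0.73,-0.53,0],"twist":0},{"jaw":0,"linear":[0.73,-0.53,0],"twist":0},{"jaw":0,"linear":[0.73,-0.53,0],"twist":0},{"jaw":0,"linear":[0.73,-0.53,0],"twist":0},{"jaw":0,"linear":[0.72,-0.5,0],"twist":0},{"jaw":0,"linear":[0.72,-0.5,0],"twist":0},{"jaw":0,"linear":[0.72,-0.5,0],"twist":0}]' >/dev/null;python3 -c "
from h import *
status()"
python3 -m pendant '[{"jaw":0,"linear":[0.72,-0.5,0],"twist":0},{"jaw":0,"linear":[0.72,-0.5,0],"twist":0},{"jaw":0,"linear":[0.72,-0.5,0],"twist":0},{"jaw":0,"linear":[0.75,-0.3,0],"twist":0},{"jaw":0,"linear":[0.75,-0.3,0],"twist":0},{"jaw":0,"linear":[0.75,-0.3,0],"twist":0},{"jaw":0,"linear":[0.75,-0.3,0],"twist":0}]' >/dev/null;python3 -c "
from h import *
status()"
```

```text
t 26.33 pos [ 0.5344 -0.1245  0.193 ] yaw 0.07 q6 -0.43 F [-0.85 -0.56  0.1 ] M [-0.223 -0.044 -0.026] w 0.0007 gf 0.4 z [ 0.001 -0.001 -1.   ]
tau [ -0.1478 -38.3679 -14.4      0.1299   0.2745  -0.0633]
t 26.92 pos [ 0.5074 -0.0729  0.1925] yaw 0.05 q6 -0.36 F [ 0.39 -0.26 -0.79] M [-0.206 -0.034  0.034] w 0.0006 gf 0.3 z [ 0.  0. -1.]
tau [ -0.4076 -35.8872 -13.4497   0.0985   0.2974  -0.0957]
```

```bash
python3 -m pendant '[{"jaw":0,"linear":[0.75,-0.25,0],"twist":0},{"jaw":0,"linear":[0.75,-0.2,0],"twist":0},{"jaw":0,"linear":[0.75,-0.2,0],"twist":0},{"jaw":0,"linear":[0.7,-0.1,0],"twist":0},{"jaw":0,"linear":[0.5,-0.1,0],"twist":0},{"jaw":0,"linear":[0.5,-0.05,0],"twist":0},{"jaw":0,"linear":[0,0,0],"twist":0}]' >/dev/null;python3 -c "
from h import *
status()"
python3 -m pendant '[{"jaw":0,"linear":[0.3,0,0],"twist":0},{"jaw":0,"linear":[0.3,0,0],"twist":0},{"jaw":0,"linear":[0,0,0],"twist":0}]' >/dev/null;python3 -c "
from h import *
status()"
```

```text
t 27.50 pos [ 0.4981 -0.033   0.1924] yaw 0.10 q6 -0.29 F [-0.21  0.35 -0.77] M [-0.088  0.087 -0.011] w 0.0006 gf 0.0 z [-0.001  0.001 -1.   ]
tau [  0.1365 -35.2821 -13.5448   0.06     0.0364   0.0547]
t 27.75 pos [ 0.4986 -0.0278  0.1925] yaw 0.05 q6 -0.28 F [0.39 0.26 0.14] M [-0.12   0.082  0.013] w 0.0003 gf 0.0 z [-0.  0. -1.]
tau [ 7.06000e-02 -3.51940e+01 -1.34649e+01  4.90000e-02  5.68000e-02
  3.27000e-02]
```

```bash
python3 -m pendant '[{"jaw":0,"linear":[0.3,0,0],"twist":0},{"jaw":0,"linear":[0.2,0,0],"twist":0},{"jaw":0,"linear":[0,0,0],"twist":0}]' >/dev/null;python3 -c "
from h import *
status()"
python3 -m pendant '[{"jaw":0,"linear":[0.2,0,0],"twist":0},{"jaw":0,"linear":[0.1,0,0],"twist":0},{"jaw":0,"linear":[0,0,0],"twist":0}]' >/dev/null;python3 -c "
from h import *
status()"
python3 -m pendant '[{"jaw":0,"linear":[0.1,0,0],"twist":0},{"jaw":0,"linear":[0.1,0,0],"twist":0},{"jaw":0,"linear":[0,0,0],"twist":0}]' >/dev/null;python3 -c "
from h import *
status()"
```

```text
t 28.00 pos [ 0.4986 -0.0228  0.1925] yaw 0.06 q6 -0.27 F [ 0.26 -0.53 -1.21] M [-0.032  0.033 -0.048] w 0.0003 gf 0.0 z [-0.  0. -1.]
tau [ 5.80000e-02 -3.51469e+01 -1.34247e+01  5.77000e-02  6.53000e-02
  2.38000e-02]
t 28.25 pos [ 0.4986 -0.0199  0.1925] yaw 0.06 q6 -0.27 F [-0.67 -0.26  0.57] M [-0.082  0.073  0.003] w 0.0008 gf 0.0 z [ 0.  0. -1.]
tau [ 9.46000e-02 -3.51324e+01 -1.34281e+01  7.61000e-02  5.68000e-02
  1.40000e-02]
t 28.50 pos [ 0.4986 -0.018   0.1925] yaw 0.06 q6 -0.26 F [-0.18 -0.42 -0.46] M [-0.082  0.039  0.037] w 0.0007 gf 0.1 z [-0.  0. -1.]
tau [ 1.40600e-01 -3.51211e+01 -1.34486e+01  1.07700e-01  4.63000e-02
  1.44000e-02]
```

```bash
python3 -m pendant '[{"jaw":0,"linear":[0.1,0,0],"twist":0},{"jaw":0,"linear":[0.1,0,0],"twist":0},{"jaw":0,"linear":[0,0,0],"twist":0}]' >/dev/null;python3 -c "
from h import *
status()"
python3 -m pendant '[{"jaw":0,"linear":[0.1,0,0],"twist":0},{"jaw":0,"linear":[0.1,0,0],"twist":0},{"jaw":0,"linear":[0,0,0],"twist":0}]' >/dev/null;python3 -c "
from h import *
status()"
python3 -m pendant '[{"jaw":0,"linear":[0.1,0,0],"twist":0},{"jaw":0,"linear":[0.1,0,0],"twist":0},{"jaw":0,"linear":[0,0,0],"twist":0}]' >/dev/null;python3 -c "
from h import *
status()"
```

```text
t 28.75 pos [ 0.4986 -0.016   0.1926] yaw 0.06 q6 -0.26 F [-0.91 -0.14 -0.44] M [-0.158  0.102  0.034] w 0.0003 gf 0.1 z [-0.  0. -1.]
tau [ 1.25300e-01 -3.51185e+01 -1.34531e+01  1.04100e-01  4.49000e-02
  1.43000e-02]
t 29.00 pos [ 0.4986 -0.014   0.1925] yaw 0.06 q6 -0.25 F [-0.02 -0.54 -0.81] M [-0.118  0.051 -0.019] w 0.0004 gf 0.1 z [-0.  0. -1.]
tau [ 1.01900e-01 -3.51152e+01 -1.34513e+01  9.28000e-02  4.66000e-02
  1.36000e-02]
t 29.25 pos [ 0.4986 -0.0119  0.1925] yaw 0.06 q6 -0.25 F [ 0.86  0.79 -0.37] M [-0.111  0.063  0.016] w 0.0005 gf 0.0 z [ 0.  0. -1.]
tau [ 8.40000e-02 -3.51115e+01 -1.34452e+01  8.32000e-02  4.82000e-02
  1.31000e-02]
```

```bash
python3 -m pendant '[{"jaw":0,"linear":[0.1,0,0],"twist":0},{"jaw":0,"linear":[0.1,0,0],"twist":0},{"jaw":0,"linear":[0,0,0],"twist":0}]' >/dev/null;python3 -c "
from h import *
status()"
python3 -m pendant '[{"jaw":0,"linear":[0.1,0,0],"twist":0},{"jaw":0,"linear":[0.1,0,0],"twist":0},{"jaw":0,"linear":[0,0,0],"twist":0}]' >/dev/null;python3 -c "
from h import *
status()"
python3 -m pendant '[{"jaw":0,"linear":[0.1,0,0],"twist":0},{"jaw":0,"linear":[0.1,0,0],"twist":0},{"jaw":0,"linear":[0,0,0],"twist":0}]' >/dev/null;python3 -c "
from h import *
status()"
```

```text
t 29.50 pos [ 0.4986 -0.01    0.1925] yaw 0.06 q6 -0.25 F [-0.27 -0.11  0.17] M [-0.117  0.054 -0.031] w 0.0005 gf 0.0 z [ 0.  0. -1.]
tau [ 6.78000e-02 -3.51095e+01 -1.34409e+01  7.53000e-02  4.87000e-02
  1.26000e-02]
t 29.75 pos [ 0.4986 -0.0079  0.1926] yaw 0.06 q6 -0.24 F [0.06 0.41 0.95] M [-0.084  0.017 -0.015] w 0.0003 gf 0.0 z [ 0.  0. -1.]
tau [ 5.08000e-02 -3.51071e+01 -1.34396e+01  6.69000e-02  4.88000e-02
  1.22000e-02]
t 30.00 pos [ 0.4986 -0.0062  0.1926] yaw 0.08 q6 -0.24 F [ 0.31 -1.25  0.35] M [-0.276  0.086  0.057] w 0.0004 gf 0.6 z [ 0. -0. -1.]
tau [ 6.38600e-01 -3.51071e+01 -1.34311e+01  3.37500e-01  4.88000e-02
  2.40000e-02]
```

Contact is starting at y ≈ -0.006: the joint 1 torque has jumped. I press a little more to be sure.

```bash
python3 -m pendant '[{"jaw":0,"linear":[0.1,0,0],"twist":0},{"jaw":0,"linear":[0.05,0,0],"twist":0},{"jaw":0,"linear":[0,0,0],"twist":0}]' >/dev/null;python3 -c "
from h import *
status()"
python3 -m pendant '[{"jaw":0,"linear":[0.1,0,0],"twist":0},{"jaw":0,"linear":[0.05,0,0],"twist":0},{"jaw":0,"linear":[0,0,0],"twist":0}]' >/dev/null;python3 -c "
from h import *
status()"
```

```text
t 30.25 pos [ 0.4987 -0.0061  0.1926] yaw 0.13 q6 -0.23 F [-0.7  -6.23  0.67] M [-1.097  0.24   0.043] w 0.0006 gf 3.1 z [-0.    -0.003 -1.   ]
tau [  3.1335 -35.1762 -13.2522   1.4812   0.1478   0.0429]
t 30.50 pos [ 0.4987 -0.006   0.1926] yaw 0.18 q6 -0.23 F [ -1.97 -10.9   -0.76] M [-1.811  0.337  0.014] w 0.0003 gf 5.4 z [-0.    -0.006 -1.   ]
tau [  5.4341 -35.254  -13.0952   2.5181   0.234    0.044 ]
```

```bash
python3 -m pendant '[{"jaw":0,"linear":[-0.4,0,0],"twist":0},{"jaw":0,"linear":[-1,0,0],"twist":0},{"jaw":0,"linear":[-2,0,0],"twist":0},{"jaw":0,"linear":[-2,0,0],"twist":0},{"jaw":0,"linear":[-2,0,-2],"twist":0},{"jaw":0,"linear":[0,0,-3],"twist":0},{"jaw":0,"linear":[0,0,-3],"twist":0},{"jaw":0,"linear":[0,0,-3],"twist":0},{"jaw":0,"linear":[0,0,0],"twist":0},{"jaw":0,"linear":[0,0,0],"twist":0}]' >/dev/null;python3 -c "
from h import *
status(); print(robot.hand_in())"
```

```text
t 31.33 pos [ 0.4997 -0.0776  0.3043] yaw 0.04 q6 -0.38 F [ 0.95 -0.09 -0.89] M [-0.066  0.049 -0.041] w 0.0006 gf 0.0 z [ 0.005 -0.001 -1.   ]
tau [-2.26000e-02 -3.42020e+01 -1.91209e+01  6.47000e-02  3.50000e-02
  4.00000e-04]
the job is handed in; nothing more can be done
None
```

I turned the knob clockwise to its end stop (under about 0.35 N m), opened it four clicks and let go, then pushed the door until it stopped at about 11 N, and handed in at 31 s; the click count and the shut door rest on torque and force readings alone, because my averaging script used up the camera calls before the stop was reached.

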